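# Gauge two screw caps and sort them

## Task

One of the two hexagonal screw caps has too thick a liner and will not go all the way onto the thread gauge. Try them on the gauge by turning gently clockwise until you feel them tighten: leave the cap that goes fully home screwed on snugly, its rim flush on the collar, and set the cap that stops short in the clear tub. Never force a cap once it is tight, and do not disturb the bottle, the eyepiece or the timer.

Things in the scene. Friction and masses are not known exactly. Their poses are not given: they have to be found in the camera images.
- cap_1_center (a point): First cap: hexagonal grey plastic screw cap, 44 mm across flats (51 mm over corners), 36.5 mm high, about 70 g, standing mouth down. The point is its centre, on its axis, 18.25 mm above its open rim; z points up out of its closed top; x points through the middle of a flat and through a thread lug. The lugs stand inward at 0, 120 and 240 degrees; three raised ribs on top mark them.
- cap_2_center (a point): Second cap: same look, sizes, point and axes as the first. Under the top of each cap lies a captive liner disc. In one of the two it is too thick; this cannot be seen from outside, and which cap it is changes from run to run.
- cap_1: The first cap itself; origin at the centre of its open rim, axes as for its centre point. The three lugs are 3.5 mm thick, 6 mm above the rim, their inner tips on a 28.5 mm circle.
- cap_2: The second cap itself; origin at the centre of its open rim, axes as for its centre point.
- gauge_collar (a point): Steel thread gauge fixed upright on the bench: point on its axis in the top face of its collar, 30 mm above the bench; z up. Collar 52 mm across, foot disc 70 mm across and 8 mm high. A cap that is home sits with its rim on the collar, its centre 18 mm above this point; the cap with the thick liner stops 3.5 mm higher.
- thread_gauge: The gauge as a whole; origin at the centre of its underside, same axes as the collar point. On the collar stands a 26 mm core with three right-hand thread ridges (lead 27 mm per turn, 0.43 mm per 0.1 rad; play about 1 mm; friction 0.4), then a 20 mm nose that meets the liner. Collar and core turn on a torsion spring of 2.5 Nm/rad, so that torque builds up softly.
- gauge_start (a point): Roughly the high end of a ridge: on the gauge's x axis, 14 mm above the collar; two more at 120 and 240 degrees. The real ridges begin up to 9 degrees to either side of this and of the bright foot marks, different each run. Each ridge falls clockwise seen from above. A cap lowered with its lugs 22 to 85 degrees anticlockwise of these rests on the thread, rim 3 to 9 mm above the collar.
- gauge_nose (a point): Top of the gauge's nose, 28.5 mm above the collar. Turned clockwise, the good cap is flush when its lugs are about 40 degrees past the ridge beginnings and tightens from about 64; the faulty one tightens from about 20. Untightened torque is below 0.07 Nm. Tighten to about 0.15 Nm and stop; 0.3 Nm on the faulty cap or 0.6 Nm on the good one brings the gauge to its limit of 60 N.
- reject_tub: Clear open plastic tub fixed to the bench, 82 x 154 mm, 69 mm high, the long side along its y. Origin: centre of its underside. Floor 6 to 8 mm above the origin, inner space about 64 x 120 mm at the floor. A cap counts as in it with its centre inside the walls and less than 45 mm above the origin.
- oil_bottle: Bystander: small brown bottle with black lid, 26 mm across, 52 mm high, origin at the centre of its underside.
- eyepiece: Bystander: black and white microscope eyepiece, 34 mm across, 48 mm high, standing; origin at the centre of its underside.
- timer: Bystander: flat pale bench timer with three buttons, 60 x 66 x 18 mm, origin at the centre of its underside.
Mind the look-alikes: they are no part of the job. What is shaped like the cap_1 but purple is not meant.

How it is judged (in metres and radians):
At the end, for the whole second after the job is handed in: One cap is screwed home on the gauge: upright, its axis within 4 mm of the gauge's, its rim within 1.5 mm of the collar, and snug (still pressing on gauge and thread with over 5 N together); the other cap is at rest in the tub, its centre inside the walls and below 45 mm over the tub's underside ((((horizontal distance between cap_1_center and gauge_collar below 0.004 m and z of cap_1_center in the frame of gauge_collar between 0.015 and 0.0198 m and angle between cap_1_center's own z axis and vertical below 0.08 rad and contact force between thread_gauge and cap_1 above 5 N) and (x of cap_2_center in the frame of reject_tub between -0.036 and 0.036 m and y of cap_2_center in the frame of reject_tub between -0.07 and 0.07 m and z of cap_2_center in the frame of reject_tub below 0.045 m and linear speed of cap_2 below 0.02 m/s)) or ((horizontal distance between cap_2_center and gauge_collar below 0.004 m and z of cap_2_center in the frame of gauge_collar between 0.015 and 0.0198 m and angle between cap_2_center's own z axis and vertical below 0.08 rad and contact force between thread_gauge and cap_2 above 5 N) and (x of cap_1_center in the frame of reject_tub between -0.036 and 0.036 m and y of cap_1_center in the frame of reject_tub between -0.07 and 0.07 m and z of cap_1_center in the frame of reject_tub below 0.045 m and linear speed of cap_1 below 0.02 m/s)))); the robot touches nothing.
It fails at once if a cap is forced: the force on the gauge exceeds 60 N (contact force between thread_gauge and anything else above 60 N).
It fails at once if the bottle is pushed more than 30 mm or knocked over (distance of oil_bottle from where it was at the start of the episode above 0.03 m or angle between oil_bottle's own z axis and vertical above 0.5 rad).
It fails at once if the eyepiece is pushed more than 30 mm or knocked over (distance of eyepiece from where it was at the start of the episode above 0.03 m or angle between eyepiece's own z axis and vertical above 0.5 rad).
It fails at once if the timer is pushed more than 30 mm or knocked over (distance of timer from where it was at the start of the episode above 0.03 m or angle between timer's own z axis and vertical above 0.5 rad).
It also fails if it takes over 72 s, if anything falls off the work surface, if the arm or the gripper's body presses on something with over 40 N, if the wrist force passes 120 N, or if a joint passes its speed limit or range.

## Robot

A 6-joint arm with a two-finger parallel gripper is mounted at the origin on a cart in front of the work surface, level with it; the furniture and walls round the work are solid. World frame = base frame: x ahead of the robot, y to its left, z up, the work surface at z = 0. Lengths are in m, angles in degrees, forces in N, time in s.
With the tool pointing down it reaches from about 0.35 to 0.875 m from the base axis. Payload 4.2 kg.
Tool frame: the origin (TCP) lies at the very end of the fingers, on their centre line; the grasp point (between the pads) lies 19 mm behind it; z points along the fingers, y is the line along which they close (so a half turn about z gives the same grasp; the last joint's range is limited). The gripper opens to 87 mm and grips with 3 to 60 N. Pads are 19 mm wide; open, the fingers measure 117 mm over their backs; the gripper's body (75 mm by 190 mm) begins 51 mm behind the grasp point.
Start: joints at [83.056, 22.042, 0.453, 0, -68.411, -14.817], TCP at [0.232, 0.58, 0.223] pointing down, gripper open.
Joint ranges: [-179.83, 179.83], [-69.29, 118.12], [-61.27, 80.66], [-181.25, 117.63], [-171.15, -9.14], [-177.46, 177.46]. Speed limits (degrees/s): [159.86, 159.86, 180, 180, 180, 180].

## Interface

Orientations are given as a 3x3 rotation matrix whose columns are the frame's x, y, z axes.
In Python, from station import monitor, cams, ticket gives the robot as it stands.
- The arm moves only by the tool drive_tool, never from a script. Its argument "moves" is a list of rows, each an object with "delta_pos": the shift along the tool's x, y, z in mm, a list of three; "turn": the turn about the tool's z in rad; "claw": the opening, from 0 (shut) to 1 (fully open). A call has 1 to 12 rows; each row shifts and turns the commanded pose from where the row before left it, along the tool's axes as they then stand; what a row does not reach is not made up. A row lasts 1/8 s, in which the tool goes at most 62.5 mm and 10.7 degrees, less where a joint would pass 70% of its speed; a pose out of reach is approached as far as the arm can. A call is refused whole if a number of a shift passes 62.5 or a number of a turn 0.188, either way. A call with a gripper value outside its range is refused whole. The fingers move at their own pace and stop on an object; the grip force is fixed at half the most. Time passes only in rows, so rows that do not move let the fingers close. It gives the time, the measured TCP pose, the force, the opening and the grip force at its end, in the units of the state.
- monitor.sense(): the state, without advancing time (a new reading comes with each control period).
- cams.capture(name): name is "side" or "top" or "wrist"; returns a dict with "color" (480x640x3 uint8, red, green, blue), "range_z" (480x640 float32, m along the optical axis (not along the pixel's ray), 0 where there is no reading), "vertical_fov" (degrees; the focal length in pixels is half the picture's height over the tangent of half this angle, whatever the lens; pixels are square), "cx", "cy" (the principal point, pixels), "dist" ([k1, k2, p1, p2, k3] as OpenCV has them; the pictures are not rectified), "extrinsics" (4x4, takes a point from camera to world coordinates). Camera axes: x right, y down, z forward; pixel columns grow to the right and rows downward; lengths in m; the calibration is good to about 2 mm. A picture is of the moment at which its call begins.
- ticket.finish_job(): hands the job in; it is judged then, once.
The state is a dict: "time_s": time; "joints": joint angles; "joint_velocities": joint speeds; "effort": joint torques, N m; "tcp_pos": TCP position; "ee_rot": TCP orientation; "wrist_force": force on the tool from outside, world axes, zero at the start; "moment": the same for the moment, N m; "gripper_width": opening from 0.0 (shut) to 1.0 (fully open); "gripper_force": force on a finger pad.
Only numpy, scipy, OpenCV 4.12 (cv2) and the standard library are available. Lean on these libraries where they do the work, as an engineer would, in place of code of your own. Each camera call takes 0.05 s, during which the arm holds its last target. There are 200 camera calls.

## Working session

There is one attempt and no reset: what is moved stays moved. The work goes in short steps, Python scripts to look and compute and a tool call to move; the robot and the scene stay as the last step left them, time stands still between calls to the robot, and variables do not carry over. Pictures are saved under pics/ and viewed, at most 10 in all, crops included, and the job is handed in when it is done.

Besides the shell and the picture viewer there is one more tool, called after "Call:" in YAML: its name, and indented under it one key for each argument. drive_tool: Moves the arm, as the interface text tells. Its arguments: {"type":"object","properties":{"moves":{"type":"array","items":{"type":"object","properties":{"delta_pos":{"type":"array","items":{"type":"number"}},"turn":{"type":"number"},"claw":{"type":"number"}}}}},"required":["moves"]}

```bash
mkdir -p pics
cat > h.py <<'E'
import numpy as np, cv2
from station import monitor, cams, ticket
def cap(n):
    c=cams.capture(n); h=c["color"].shape[0]
    f=h/2/np.tan(np.radians(c["vertical_fov"])/2)
    c["K"]=np.array([[f,0,c["cx"]],[0,f,c["cy"]],[0,0,1]]); c["d"]=np.array(c["dist"],float); c["T"]=np.array(c["extrinsics"]); return c
def cloud(c):
    h,w=c["range_z"].shape
    u,v=np.meshgrid(np.arange(w),np.arange(h))
    n=cv2.undistortPoints(np.stack([u,v],-1).reshape(-1,1,2).astype(np.float64),c["K"],c["d"]).reshape(h,w,2)
    z=c["range_z"][...,None]; P=np.concatenate([n*z,z],-1)
    return P@c["T"][:3,:3].T+c["T"][:3,3]
def save(c,name): cv2.imwrite("pics/"+name,cv2.cvtColor(c["color"],cv2.COLOR_RGB2BGR))
def onplane(c,px,zz):
    n=cv2.undistortPoints(np.array(px,float).reshape(-1,1,2),c["K"],c["d"]).reshape(-1,2)
    d=np.c_[n,np.ones(len(n))]@c["T"][:3,:3].T; o=c["T"][:3,3]
    return o+d*((zz-o[2])/d[:,2])[:,None]
def proj(c,P):
    Ti=np.linalg.inv(c["T"]); return cv2.projectPoints(np.array(P,float).reshape(-1,1,3),cv2.Rodrigues(Ti[:3,:3])[0],Ti[:3,3],c["K"],c["d"])[0].reshape(-1,2)
E
python3 - <<'E'
from h import *
import pickle
for n in("top","side"):
    c=cap(n); save(c,n+"0.png"); pickle.dump(c,open(n+"0.pkl","wb")); print(n,c["T"].round(3).tolist(),c["K"][0,0])
s=monitor.sense(); print(s)
E
```

```text
top [[0.002, -0.985, 0.171, 0.38], [-1.0, -0.008, -0.029, 0.139], [0.03, -0.171, -0.985, 0.994], [0.0, 0.0, 0.0, 1.0]] 447.057630391645
side [[0.451, -0.731, 0.512, 0.016], [-0.892, -0.361, 0.272, -0.165], [-0.014, -0.579, -0.815, 0.894], [0.0, 0.0, 0.0, 1.0]] 591.8960350510644
{'time_s': 0.1, 'joints': array([ 8.30546710e+01,  2.20846733e+01,  3.87240181e-01, -2.19280206e-02,
       -6.84123116e+01, -1.48153945e+01]), 'joint_velocities': array([ 0.09318245, -0.03984634,  0.18008938,  0.08101254,  0.01556636,
        0.07210514]), 'effort': array([-4.84754109e-04, -3.91691065e+01,  1.87934786e+01,  4.23196614e+00,
        1.34064595e-02, -7.68697942e-05]), 'tcp_pos': array([0.2315192 , 0.57995447, 0.22159299]), 'ee_rot': array([[ 9.28687887e-01, -3.70861789e-01, -5.84871322e-04],
       [-3.70862221e-01, -9.28686039e-01, -1.85829208e-03],
       [ 1.46007691e-04,  1.94268002e-03, -9.99998102e-01]]), 'wrist_force': array([-0.18387777, -0.9447382 ,  0.14851804]), 'moment': array([ 0.07200181, -0.02335015, -0.02094514]), 'gripper_force': 0.0, 'gripper_width': 1.00000048681253}
```

View pics/top0.png

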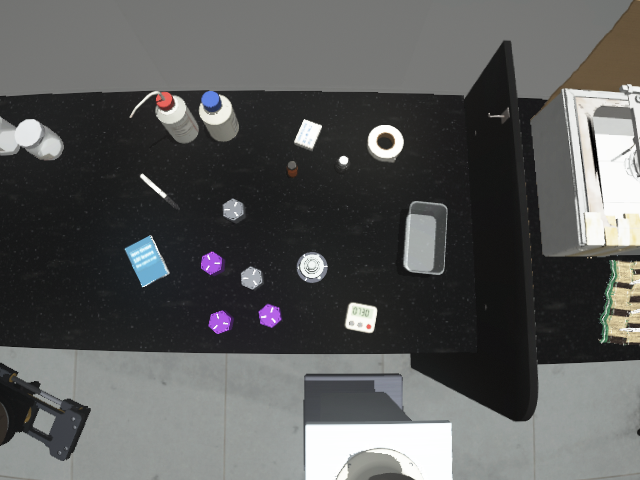

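The grey caps are at (233,210) and (252,278). The purple look-alikes at (212,263), (220,322) and (269,316) are not wanted. The gauge is at (312,266), the tub at (426,238), the bottle at (292,169), the eyepiece at (343,162) and the timer at (361,318).

Run:
```python
from h import *
import pickle
c=pickle.load(open("top0.pkl","rb")); P=cloud(c)
for n,(u,v),z in(("A",(233,210),.0365),("B",(252,278),.0365),("gauge",(312,266),.0585),("timer",(361,318),.018),("bottle",(292,169),.052),("eye",(343,162),.048),("p1",(212,263),.0365),("p3",(269,316),.0365)):
    print(n,P[v,u].round(4),onplane(c,[(u,v)],z).round(4))
# top-surface centroids for caps
for n,(u,v),lo,hi in(("A",(233,210),.03,.045),("B",(252,278),.03,.045),("gauge nose",(312,266),.05,.07),("collar",(312,266),.022,.036)):
    m=np.zeros(P.shape[:2],bool); m[v-18:v+19,u-18:u+19]=1
    m&=(P[...,2]>lo)&(P[...,2]<hi); q=P[m]; print(n,len(q),q.mean(0).round(4),q.min(0).round(4),q.max(0).round(4))
m=np.zeros(P.shape[:2],bool); m[190:290,395:460]=1; m&=(P[...,2]>.055)&(P[...,2]<.08); q=P[m]
r=cv2.minAreaRect(q[:,:2].astype(np.float32)*1000); print("tub",r,cv2.boxPoints(r))
s=c["color"]
cr=cv2.resize(s[190:300,190:350],None,fx=5,fy=5,interpolation=cv2.INTER_CUBIC); cv2.imwrite("pics/crop1.png",cr[...,::-1])
```

```text
A [0.61   0.3194 0.039 ] [[0.6106 0.3198 0.0365]]
B [0.4615 0.2732 0.0375] [[0.4616 0.2733 0.0365]]
gauge [0.4859 0.145  0.0585] [[0.4859 0.145  0.0585]]
timer [0.3778 0.0383 0.0164] [[0.3778 0.0385 0.018 ]]
bottle [0.7003 0.191  0.053 ] [[0.7006 0.191  0.052 ]]
eye [0.7215 0.078  0.0431] [[0.7197 0.0783 0.048 ]]
p1 [0.4932 0.3608 0.0362] [[0.4932 0.3607 0.0365]]
p3 [0.3814 0.235  0.0383] [[0.3814 0.2352 0.0365]]
A 332 [0.6127 0.3205 0.0362] [0.588  0.2994 0.0305] [0.6376 0.3431 0.0414]
B 374 [0.4622 0.2758 0.0359] [0.438  0.2539 0.0305] [0.488  0.2976 0.041 ]
gauge nose 71 [0.4893 0.1461 0.057 ] [0.4798 0.1366 0.0511] [0.4991 0.1557 0.0622]
collar 248 [0.4882 0.146  0.0297] [0.4651 0.1213 0.0225] [0.5138 0.1713 0.0356]
tub ((548.279296875, -98.93115997314453), (82.95011138916016, 156.54177856445312), 84.6600341796875) [[ 466.48822  -132.94193 ]
 [ 622.35065  -147.5105  ]
 [ 630.0704    -64.920395]
 [ 474.20795   -50.35182 ]]
```

View pics/crop1.png

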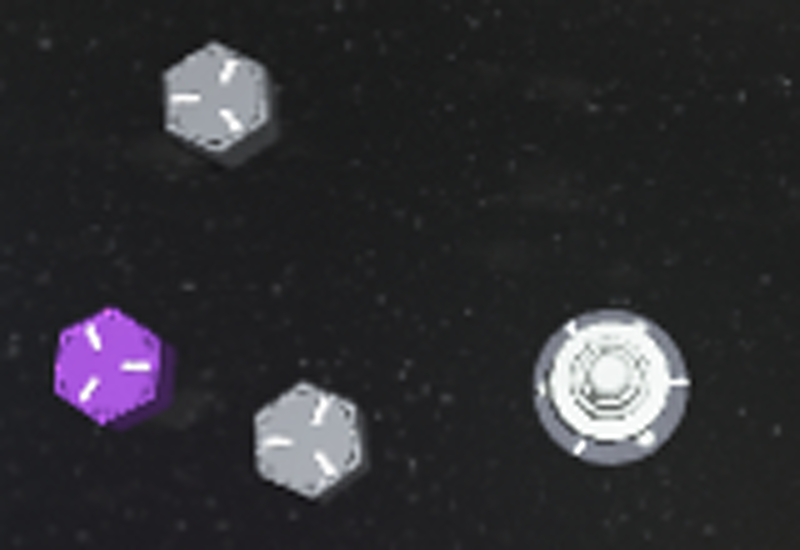

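View pics/side0.png

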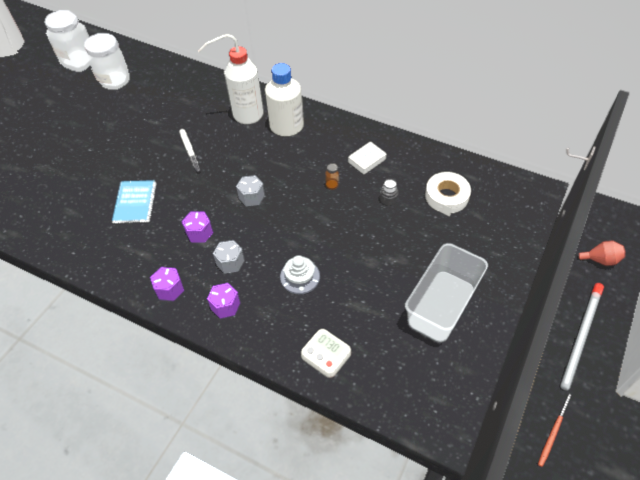

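The crop confirms two grey hexagonal caps with white ribs, and the purple one is excluded. The ribs point image-left, up-right and down-right, so the lugs are at a world azimuth of about 90° mod 120. The gauge's long marks are at image-right, up-left and down-left, about 30° mod 120. The lugs therefore already sit about 60° anticlockwise of the ridges. The side view shows the same layout with free space around the gauge. I'll go to cap B first.

Call:
drive_tool:
  moves:
    - {"delta_pos": [0, 0, 0], "turn": -0.18}
    - {"delta_pos": [0, 0, 0], "turn": -0.18}
    - {"delta_pos": [0, 0, 0], "turn": -0.02}
    - {"delta_pos": [23, 30.4, 0]}
    - {"delta_pos": [23, 30.4, 0]}
    - {"delta_pos": [23, 30.4, 0]}
    - {"delta_pos": [23, 30.4, 0]}
    - {"delta_pos": [23, 30.4, 0]}
    - {"delta_pos": [23, 30.4, 0]}
    - {"delta_pos": [23, 30.4, 0]}
    - {"delta_pos": [23, 30.4, 0]}

```text
invalid input
```

Call:
drive_tool:
  moves:
    - {"delta_pos": [23, 30.4, 0]}
    - {"delta_pos": [23, 30.4, 0]}
    - {"delta_pos": [0, 0, 0]}
    - {"delta_pos": [0, 0, 0]}

```text
invalid input
```

Run:
```python
from h import *
import pickle
s=monitor.sense(); print(s["tcp_pos"],s["ee_rot"].round(4).tolist(),s["joints"].round(1))
c=cap("wrist"); save(c,"w1.png"); pickle.dump(c,open("w1.pkl","wb")); P=cloud(c)
print(c["T"].round(3).tolist(),c["K"][0,0])
print(proj(c,[s["tcp_pos"],[.462,.2755,.0365],[.4885,.146,.0585]]))
```

```text
[0.2315192  0.57995447 0.22159299] [[0.9287, -0.3709, -0.0006], [-0.3709, -0.9287, -0.0019], [0.0001, 0.0019, -1.0]] [ 83.1  22.1   0.4  -0.  -68.4 -14.8]
[[-0.371, -0.886, -0.28, 0.31], [-0.929, 0.354, 0.11, 0.55], [0.002, 0.301, -0.954, 0.383], [0.0, 0.0, 0.0, 1.0]] 364.8842062920846
[[ 321.04125005  304.66379116]
 [ 558.39253324 -165.02351855]
 [ 658.43207095 -197.47447001]]
```

View pics/w1.png

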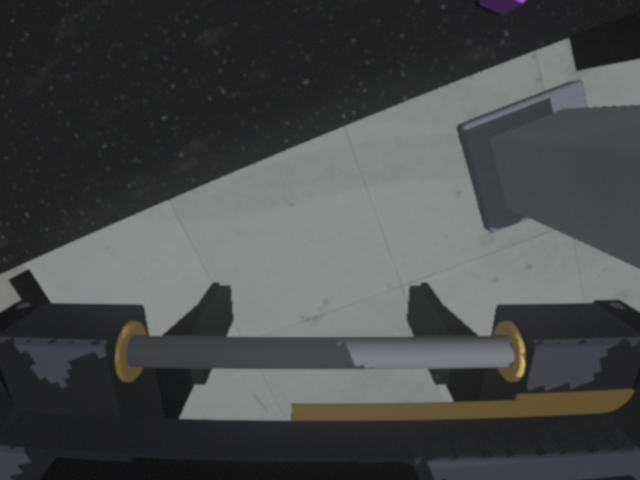

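The move call was rejected because every row needs all its fields. The wrist view so far shows only the floor and the fingers, with the TCP near (321,305).

Call:
drive_tool:
  moves:
    - {"delta_pos": [0, 0, 0], "turn": -0.18, "claw": 1}
    - {"delta_pos": [0, 0, 0], "turn": -0.18, "claw": 1}
    - {"delta_pos": [0, 0, 0], "turn": -0.02, "claw": 1}
    - {"delta_pos": [23, 30.4, 0], "turn": 0, "claw": 0.8}
    - {"delta_pos": [23, 30.4, 0], "turn": 0, "claw": 0.8}
    - {"delta_pos": [23, 30.4, 0], "turn": 0, "claw": 0.8}
    - {"delta_pos": [23, 30.4, 0], "turn": 0, "claw": 0.8}
    - {"delta_pos": [23, 30.4, 0], "turn": 0, "claw": 0.8}
    - {"delta_pos": [23, 30.4, 0], "turn": 0, "claw": 0.8}
    - {"delta_pos": [23, 30.4, 0], "turn": 0, "claw": 0.8}
    - {"delta_pos": [23, 30.4, 0], "turn": 0, "claw": 0.8}

```text
time_s: 1.52
tcp_pos: [0.4163, 0.3362, 0.2225]
ee_rot: [[1.0, -0.002, -0.0], [-0.002, -1.0, -0.0], [-0.0, 0.0, -1.0]]
wrist_force: [1.0, 0.2, -0.2]
gripper_width: 0.799
gripper_force: 0.0
```

Call:
drive_tool:
  moves:
    - {"delta_pos": [23, 30.4, 0], "turn": 0, "claw": 0.8}
    - {"delta_pos": [23, 30.4, 0], "turn": 0, "claw": 0.8}
    - {"delta_pos": [0, 0, 0], "turn": 0, "claw": 0.8}
    - {"delta_pos": [0, 0, 0], "turn": 0, "claw": 0.8}

```text
time_s: 2.02
tcp_pos: [0.4616, 0.2766, 0.2224]
ee_rot: [[1.0, -0.001, -0.0], [-0.001, -1.0, 0.0], [-0.0, -0.0, -1.0]]
wrist_force: [0.2, 1.4, -0.4]
gripper_width: 0.8
gripper_force: 0.0
```

Run:
```python
from h import *
import pickle
s=monitor.sense(); print(s["time_s"],s["tcp_pos"],s["ee_rot"].round(4).tolist(),s["joints"].round(1))
c=cap("wrist"); save(c,"w2.png"); pickle.dump(c,open("w2.pkl","wb"))
print(c["T"].round(3).tolist())
print(proj(c,[s["tcp_pos"],[.462,.2755,.0365],[.4885,.146,.0585]]))
```

```text
2.025 [0.46155433 0.27662491 0.22243805] [[1.0, -0.0014, -0.0002], [-0.0014, -1.0, 0.0001], [-0.0002, -0.0001, -1.0]] [ 48.2  13.6 -11.8  -0.  -64.6  41.7]
[[-0.001, -0.954, -0.301, 0.546], [-1.0, 0.001, 0.0, 0.277], [-0.0, 0.301, -0.954, 0.384], [0.0, 0.0, 0.0, 1.0]]
[[320.30249111 305.10931904]
 [321.15442766 215.54534258]
 [463.81997611 192.94636702]]
```

View pics/w2.png

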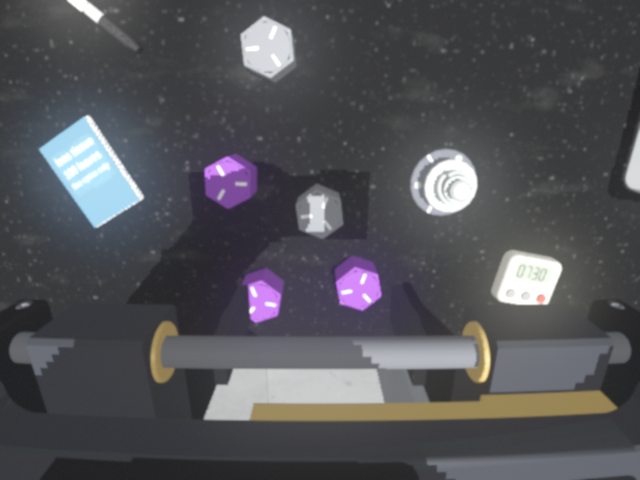

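The wrist view shows cap B at (320,212), cap A at (268,48), and the gauge with its nose at (459,189) and collar at about (447,182). I'll fit the poses from this picture.

```bash
cat > fit.py <<'E'
from h import *
def fit(c,P,guess,lo,hi,R=.035):
    m=(np.hypot(P[...,0]-guess[0],P[...,1]-guess[1])<R)&(P[...,2]>lo)&(P[...,2]<hi)
    q=P[m]; r=cv2.minEnclosingCircle((q[:,:2]*1000).astype(np.float32)); return m,q,r
E
python3 - <<'E'
from fit import *
import pickle
c=pickle.load(open("w2.pkl","rb")); P=cloud(c)
for n,g,lo,hi in(("B",(.462,.2755),.034,.045),("A",(.6127,.3205),.034,.045),("nose",(.4885,.146),.055,.065),("collar",(.4885,.146),.027,.033),("foot",(.4885,.146),.005,.011)):
    m,q,r=fit(c,P,g,lo,hi,.05 if n=="foot" else .035); print(n,len(q),q.mean(0).round(4),np.round(r[0],1),round(r[1],1),((q.min(0)+q.max(0))/2).round(4),np.median(q[:,2]).round(4))
    if n in"AB":
        h=cv2.convexHull((q[:,:2]*1000).astype(np.float32)); a=h.reshape(-1,2)-np.array(q.mean(0)[:2]*1000)
        best=max(np.arange(0,60,1),key=lambda t:-max(np.abs(a@[np.cos(np.radians(t+k)),np.sin(np.radians(t+k))]).max() for k in(0,60,120)))
        print(" flat normal deg",best)
# rectified ortho views: caps at z=.0375, foot at .008
out=[]
for (x,y),z in(((.4885,.146),.008),((.4885,.146),.030),((.462,.2755),.038),((.6127,.3205),.038)):
    g=np.linspace(-.042,.042,360); X,Y=np.meshgrid(g,g)  # img right=-y, up=+x
    W=np.stack([x-Y,y-X,np.full_like(X,z)],-1)
    uv=proj(c,W.reshape(-1,3)).reshape(360,360,2).astype(np.float32)
    out.append(cv2.resize(cv2.remap(c["color"],uv,None,cv2.INTER_CUBIC),(300,300)))
im=np.vstack([np.hstack(out[:2]),np.hstack(out[2:])]); cv2.imwrite("pics/ortho.png",im[...,::-1])
E
```

```text
B 1688 [0.4642 0.2775 0.0362] [463.5 277.5] 24.9 [0.4634 0.2775 0.0363] 0.0362
 flat normal deg 36
A 2333 [0.6131 0.3226 0.0363] [613.3 322.7] 25.0 [0.613  0.3228 0.0368] 0.0363
 flat normal deg 35
nose 337 [0.4905 0.1491 0.0575] [490.1 148.5] 9.9 [0.4901 0.1488 0.0576] 0.0576
collar 1120 [0.4923 0.1528 0.0294] [490.  148.5] 26.3 [0.4904 0.1484 0.03  ] 0.0294
foot 1217 [0.4964 0.1613 0.0075] [490.2 148.7] 35.1 [0.4899 0.1483 0.008 ] 0.0075
```

View pics/ortho.png

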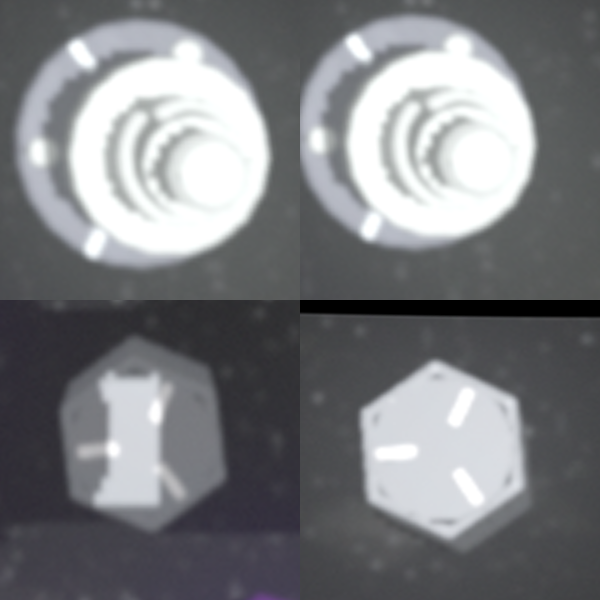

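Cap B is at about (0.463, 0.277) with its lug at azimuth 96°. The gauge is at about (0.490, 0.148) with its marks at 35° mod 120. So the lugs are about 60° anticlockwise of the marks, inside the 22–85° window. Grasping B now.

Call:
drive_tool:
  moves:
    - {"delta_pos": [1.5, 0, 30], "turn": 0, "claw": 0.7}
    - {"delta_pos": [0, 0, 40], "turn": -0.105, "claw": 0.7}
    - {"delta_pos": [0, 0, 40], "turn": 0, "claw": 0.7}
    - {"delta_pos": [0, 0, 40], "turn": 0, "claw": 0.7}
    - {"delta_pos": [0, 0, 30], "turn": 0, "claw": 0.7}
    - {"delta_pos": [0, 0, 20], "turn": 0, "claw": 0.7}
    - {"delta_pos": [0, 0, 16], "turn": 0, "claw": 0.7}
    - {"delta_pos": [0, 0, 0], "turn": 0, "claw": 0.7}
    - {"delta_pos": [0, 0, 0], "turn": 0, "claw": 0.3}
    - {"delta_pos": [0, 0, 0], "turn": 0, "claw": 0.3}
    - {"delta_pos": [0, 0, 0], "turn": 0, "claw": 0.3}
    - {"delta_pos": [0, 0, 0], "turn": 0, "claw": 0.3}

```text
time_s: 3.58
tcp_pos: [0.4637, 0.277, 0.0074]
ee_rot: [[0.994, 0.105, 0.001], [0.105, -0.994, 0.001], [0.001, -0.001, -1.0]]
wrist_force: [-2.2, 0.7, 5.2]
gripper_width: 0.503
gripper_force: 30.0
```

Run:
```python
from fit import *
import pickle
s=monitor.sense(); print(s)
c=cap("wrist"); save(c,"w3.png"); pickle.dump(c,open("w3.pkl","wb")); P=cloud(c)
m,q,r=fit(c,P,s["tcp_pos"],.034,.045); print(len(q),q.mean(0),r)
```

```text
{'time_s': 3.575, 'joints': array([ 4.80663830e+01,  2.85360348e+01, -2.58723168e+01,  1.27267376e-02,
       -3.54936852e+01,  4.79606200e+01]), 'joint_velocities': array([ 0.0867229 ,  0.01711606,  0.03512513,  0.11388315, -0.14772995,
       -0.02763703]), 'effort': array([-4.50364016e-01, -3.53070295e+01,  1.10127604e+01,  2.46591993e+00,
        2.29270407e-01,  2.07597006e-02]), 'tcp_pos': array([0.46366879, 0.27697339, 0.00743158]), 'ee_rot': array([[ 0.99445269,  0.10517755,  0.00123854],
       [ 0.1051761 , -0.99445291,  0.00118576],
       [ 0.00135639, -0.00104892, -0.99999853]]), 'wrist_force': array([-2.17335986,  0.68916629,  5.21914573]), 'moment': array([ 0.0801112 ,  0.31440106, -0.009097  ]), 'gripper_force': 30.000721318647265, 'gripper_width': 0.5032827063793903}
5953 [0.47083844 0.27791342 0.03667671] ((471.2211608886719, 277.71160888671875), 33.17231369018555)
```

View pics/w3.png

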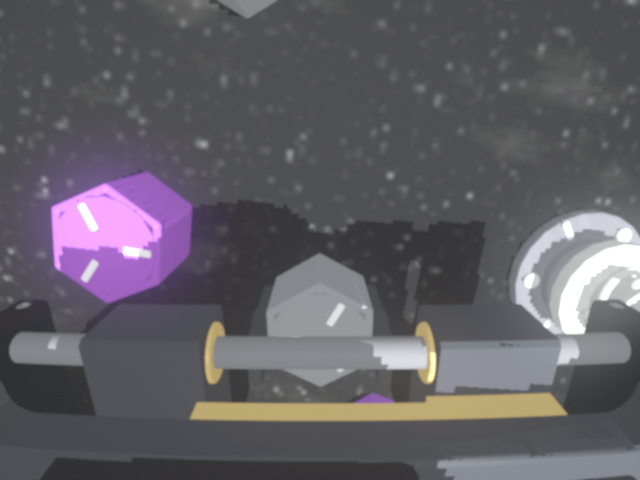

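The cap is gripped flat to flat (opening 0.503, about 44 mm). Its top shows at about (320,320), with the front corner at (320,285) and the flats at columns 267 and 373.

Run:
```python
from fit import *
import pickle
c=pickle.load(open("w3.pkl","rb")); P=cloud(c)
t=np.array([.46367,.27697]); R=np.array([[.9945,.1052],[.1052,-.9945]])
print(((onplane(c,[(320,285),(267,318),(373,318)],.0365)[:,:2]-t)@R*1000).round(1))
# profile in tool frame of cap top points
q=P[(abs(P[...,2]-.0365)<.0025)]; l=(q[:,:2]-t)@R*1000; l=l[(abs(l[:,0])<40)&(abs(l[:,1])<26)]
for x in range(-20,30,4):
    b=l[abs(l[:,0]-x)<1.5]; print(x,len(b),b[:,1].min().round(1) if len(b) else'',b[:,1].max().round(1) if len(b) else'')
print(l[abs(l[:,1])<2][:,0].max())
c=pickle.load(open("w2.pkl","rb")); print("gauge, wrist-frame bias check done")
```

```text
[[ 24.   -0. ]
 [  9.2 -21.8]
 [  9.2  21.7]]
-20 209 -12.3 10.9
-16 237 -16.0 15.2
-12 0  
-8 0  
-4 0  
0 256 -23.1 22.8
4 707 -23.1 22.7
8 722 -23.2 22.7
12 764 -25.9 26.0
16 575 -17.9 19.1
20 341 -11.4 10.9
24 96 -4.9 3.6
28 0  
25.130460159721355
gauge, wrist-frame bias check done
```

Call:
drive_tool:
  moves:
    - {"delta_pos": [0, 0, -20], "turn": 0, "claw": 0.3}
    - {"delta_pos": [0, 0, -40], "turn": 0, "claw": 0.3}
    - {"delta_pos": [0, 0, -40], "turn": 0, "claw": 0.3}
    - {"delta_pos": [-11.75, 31, 0], "turn": 0, "claw": 0.3}
    - {"delta_pos": [-11.75, 31, 0], "turn": 0, "claw": 0.3}
    - {"delta_pos": [-11.75, 31, 0], "turn": 0, "claw": 0.3}
    - {"delta_pos": [-11.75, 31, 0], "turn": 0, "claw": 0.3}
    - {"delta_pos": [0, 0, 0], "turn": 0, "claw": 0.3}
    - {"delta_pos": [0, 0, 0], "turn": 0, "claw": 0.3}
    - {"delta_pos": [0, 0, 0], "turn": 0, "claw": 0.3}

```text
time_s: 4.88
tcp_pos: [0.4299, 0.1489, 0.1065]
ee_rot: [[0.994, 0.106, 0.0], [0.106, -0.994, 0.0], [0.0, -0.0, -1.0]]
wrist_force: [0.2, 0.2, -1.2]
gripper_width: 0.502
gripper_force: 30.0
```

Run:
```python
from fit import *
import pickle
s=monitor.sense(); print(s["tcp_pos"],s["ee_rot"].round(4).tolist(),s["wrist_force"],s["moment"],s["gripper_width"])
c=cap("wrist"); save(c,"w4.png"); pickle.dump(c,open("w4.pkl","wb")); P=cloud(c)
for n,g,lo,hi in(("nose",(.490,.1485),.056,.061),("collar",(.490,.1485),.028,.032),("foot",(.490,.1485),.006,.010)):
    m,q,r=fit(c,P,g,lo,hi,.045); print(n,len(q),q.mean(0).round(4),np.round(r[0],1),round(r[1],1),((q.min(0)+q.max(0))/2).round(4))
```

```text
[0.42987076 0.14894577 0.10649008] [[0.9944, 0.1056, 0.0002], [0.1056, -0.9944, 0.0002], [0.0002, -0.0001, -1.0]] [ 0.16335443  0.18228575 -1.23684952] [-0.0755632   0.0189609   0.01171578] 0.5022165740000947
nose 811 [0.4902 0.1483 0.0577] [490.1 148.3] 9.7 [0.4901 0.1482 0.0581]
collar 2518 [0.4922 0.1488 0.0295] [490.1 148.2] 26.0 [0.4903 0.1485 0.03  ]
foot 2454 [0.4958 0.1502 0.0075] [490.4 148.4] 35.0 [0.4903 0.1482 0.008 ]
```

The gauge centre repeats well at (0.4902, 0.1483). Moving above it and lowering carefully.

Call:
drive_tool:
  moves:
    - {"delta_pos": [30, 3.5, 0], "turn": 0, "claw": 0.3}
    - {"delta_pos": [30.4, 3.5, 0], "turn": 0, "claw": 0.3}
    - {"delta_pos": [0, 0, 0], "turn": 0, "claw": 0.3}
    - {"delta_pos": [0, 0, 20], "turn": 0, "claw": 0.3}
    - {"delta_pos": [0, 0, 16], "turn": 0, "claw": 0.3}
    - {"delta_pos": [0, 0, 10], "turn": 0, "claw": 0.3}
    - {"delta_pos": [0, 0, 5], "turn": 0, "claw": 0.3}
    - {"delta_pos": [0, 0, 0], "turn": 0, "claw": 0.3}
    - {"delta_pos": [0, 0, 0], "turn": 0, "claw": 0.3}

```text
time_s: 6.05
tcp_pos: [0.4907, 0.1479, 0.0561]
ee_rot: [[0.994, 0.105, 0.001], [0.105, -0.994, 0.001], [0.001, -0.0, -1.0]]
wrist_force: [-0.7, -1.1, -0.1]
gripper_width: 0.501
gripper_force: 30.0
```

Call:
drive_tool:
  moves:
    - {"delta_pos": [0, -0.4, 3], "turn": 0, "claw": 0.3}
    - {"delta_pos": [0, 0, 3], "turn": 0, "claw": 0.3}
    - {"delta_pos": [0, 0, 2], "turn": 0, "claw": 0.3}
    - {"delta_pos": [0, 0, 0], "turn": 0, "claw": 0.3}

```text
time_s: 6.55
tcp_pos: [0.4901, 0.1479, 0.0473]
ee_rot: [[0.994, 0.105, -0.001], [0.105, -0.994, -0.0], [-0.001, 0.0, -1.0]]
wrist_force: [-0.2, 0.2, -0.7]
gripper_width: 0.504
gripper_force: 30.0
```

Call:
drive_tool:
  moves:
    - {"delta_pos": [0, 0, 1.5], "turn": 0, "claw": 0.3}
    - {"delta_pos": [0, 0, 0], "turn": 0, "claw": 0.3}

```text
time_s: 6.8
tcp_pos: [0.4902, 0.148, 0.046]
ee_rot: [[0.994, 0.105, -0.0], [0.105, -0.994, -0.0], [-0.0, 0.0, -1.0]]
wrist_force: [0.5, 0.6, 0.3]
gripper_width: 0.504
gripper_force: 30.0
```

Call:
drive_tool:
  moves:
    - {"delta_pos": [0, 0, 1.5], "turn": 0, "claw": 0.3}
    - {"delta_pos": [0, 0, 0], "turn": 0, "claw": 0.3}

```text
time_s: 7.05
tcp_pos: [0.4905, 0.1482, 0.0449]
ee_rot: [[0.994, 0.105, 0.001], [0.105, -0.994, 0.0], [0.001, -0.0, -1.0]]
wrist_force: [-1.0, 1.1, 1.3]
gripper_width: 0.504
gripper_force: 30.0
```

Call:
drive_tool:
  moves:
    - {"delta_pos": [0, 0, 1], "turn": 0, "claw": 0.3}
    - {"delta_pos": [0, 0, 0], "turn": 0, "claw": 0.3}

```text
time_s: 7.3
tcp_pos: [0.4907, 0.1482, 0.0445]
ee_rot: [[0.994, 0.106, 0.001], [0.106, -0.994, 0.0], [0.001, -0.0, -1.0]]
wrist_force: [-1.9, -1.1, 6.5]
gripper_width: 0.501
gripper_force: 30.0
```

Call:
drive_tool:
  moves:
    - {"delta_pos": [0, 0, 1], "turn": 0, "claw": 0.3}
    - {"delta_pos": [0, 0, 0], "turn": 0, "claw": 0.3}

```text
time_s: 7.55
tcp_pos: [0.4908, 0.1481, 0.0443]
ee_rot: [[0.994, 0.106, 0.001], [0.106, -0.994, 0.0], [0.001, 0.0, -1.0]]
wrist_force: [-3.3, -0.3, 11.2]
gripper_width: 0.503
gripper_force: 30.0
```

Call:
drive_tool:
  moves:
    - {"delta_pos": [0, 0, 1], "turn": 0, "claw": 0.3}
    - {"delta_pos": [0, 0, 0], "turn": 0, "claw": 0.3}

```text
time_s: 7.8
tcp_pos: [0.491, 0.1482, 0.044]
ee_rot: [[0.994, 0.106, 0.002], [0.106, -0.994, 0.0], [0.002, 0.0, -1.0]]
wrist_force: [-5.0, -0.9, 16.1]
gripper_width: 0.504
gripper_force: 30.0
```

```bash
cat > st.py <<'E'
from station import monitor
import numpy as np
s=monitor.sense(); R=s["ee_rot"]
print(s["time_s"],"tcp",(s["tcp_pos"]*1000).round(2),"azx",np.degrees(np.arctan2(R[1,0],R[0,0])).round(2),"F",s["wrist_force"].round(1),"M",s["moment"].round(3),"j6",s["joints"][5].round(1),"j6eff",s["effort"][5].round(3))
E
python3 st.py
```

```text
7.8 tcp [490.98 148.17  44.04] azx 6.1 F [-5.  -0.9 16.1] M [-0.426  1.393 -0.027] j6 61.0 j6eff 0.025
```

Call:
drive_tool:
  moves:
    - {"delta_pos": [0, 0, -2], "turn": 0, "claw": 0.3}
    - {"delta_pos": [0, 0, 0.43], "turn": 0.1, "claw": 0.3}
    - {"delta_pos": [0, 0, 0.43], "turn": 0.1, "claw": 0.3}
    - {"delta_pos": [0, 0, 0.43], "turn": 0.1, "claw": 0.3}
    - {"delta_pos": [0, 0, 0], "turn": 0, "claw": 0.3}

```text
time_s: 8.43
tcp_pos: [0.4917, 0.1485, 0.0433]
ee_rot: [[0.981, -0.193, 0.003], [-0.193, -0.981, 0.001], [0.003, -0.002, -1.0]]
wrist_force: [1.0, -0.9, 5.4]
gripper_width: 0.501
gripper_force: 30.0
```

```bash
python3 st.py
```

```text
8.425 tcp [491.7  148.5   43.26] azx -11.13 F [ 1.  -0.9  5.4] M [-0.43  -0.331 -0.   ] j6 43.8 j6eff -0.103
```

Call:
drive_tool:
  moves:
    - {"delta_pos": [0, 0, 0.43], "turn": 0.1, "claw": 0.3}
    - {"delta_pos": [0, 0, 0.43], "turn": 0.1, "claw": 0.3}
    - {"delta_pos": [0, 0, 0], "turn": 0, "claw": 0.3}

```text
time_s: 8.8
tcp_pos: [0.4917, 0.1483, 0.0424]
ee_rot: [[0.923, -0.384, 0.003], [-0.384, -0.923, 0.001], [0.002, -0.002, -1.0]]
wrist_force: [1.4, -1.5, 5.3]
gripper_width: 0.504
gripper_force: 30.0
```

```bash
python3 st.py
```

```text
8.8 tcp [491.66 148.33  42.43] azx -22.57 F [ 1.4 -1.5  5.3] M [-0.603 -0.335  0.036] j6 32.4 j6eff -0.115
```

The cap is following the thread (−0.43 mm per 0.1 rad) with little torque.

Call:
drive_tool:
  moves:
    - {"delta_pos": [0, 0, 0.43], "turn": 0.1, "claw": 0.3}
    - {"delta_pos": [0, 0, 0.43], "turn": 0.1, "claw": 0.3}
    - {"delta_pos": [0, 0, 0.43], "turn": 0.1, "claw": 0.3}
    - {"delta_pos": [0, 0, 0], "turn": 0, "claw": 0.3}

```text
time_s: 9.3
tcp_pos: [0.4911, 0.1479, 0.041]
ee_rot: [[0.769, -0.64, 0.002], [-0.64, -0.769, -0.0], [0.001, -0.001, -1.0]]
wrist_force: [0.3, -2.4, 7.4]
gripper_width: 0.501
gripper_force: 30.0
```

```bash
python3 st.py
```

```text
9.3 tcp [491.14 147.85  41.05] azx -39.77 F [ 0.3 -2.4  7.4] M [-0.779 -0.021 -0.041] j6 15.2 j6eff -0.096
```

Call:
drive_tool:
  moves:
    - {"delta_pos": [0, 0, 0.43], "turn": 0.1, "claw": 0.3}
    - {"delta_pos": [0, 0, 0.43], "turn": 0.1, "claw": 0.3}
    - {"delta_pos": [0, 0, 0], "turn": 0, "claw": 0.3}

```text
time_s: 9.68
tcp_pos: [0.4909, 0.1477, 0.0401]
ee_rot: [[0.626, -0.78, 0.001], [-0.78, -0.626, -0.0], [0.001, -0.001, -1.0]]
wrist_force: [0.5, -2.3, 7.6]
gripper_width: 0.501
gripper_force: 30.0
```

```bash
python3 st.py
```

```text
9.675 tcp [490.88 147.72  40.12] azx -51.24 F [ 0.5 -2.3  7.6] M [-0.711 -0.008  0.041] j6 3.7 j6eff -0.098
```

Call:
drive_tool:
  moves:
    - {"delta_pos": [0, 0, 0.43], "turn": 0.1, "claw": 0.3}
    - {"delta_pos": [0, 0, 0], "turn": 0, "claw": 0.3}

```text
time_s: 9.93
tcp_pos: [0.4907, 0.1478, 0.0396]
ee_rot: [[0.545, -0.838, 0.001], [-0.838, -0.545, -0.0], [0.001, -0.0, -1.0]]
wrist_force: [0.4, -2.0, 7.0]
gripper_width: 0.502
gripper_force: 30.0
```

```bash
python3 st.py
```

```text
9.925 tcp [490.68 147.76  39.61] azx -56.98 F [ 0.4 -2.   7. ] M [-0.547  0.187 -0.034] j6 -2.0 j6eff -0.083
```

Call:
drive_tool:
  moves:
    - {"delta_pos": [0, 0, 0.4], "turn": 0.1, "claw": 0.3}
    - {"delta_pos": [0, 0, 0.4], "turn": 0.1, "claw": 0.3}
    - {"delta_pos": [0, 0, 0], "turn": 0, "claw": 0.3}

```text
time_s: 10.3
tcp_pos: [0.4905, 0.1477, 0.0387]
ee_rot: [[0.367, -0.93, 0.0], [-0.93, -0.367, -0.0], [0.001, -0.0, -1.0]]
wrist_force: [-1.3, -1.5, 6.5]
gripper_width: 0.505
gripper_force: 30.0
```

```bash
python3 st.py
```

```text
10.3 tcp [490.48 147.73  38.72] azx -68.44 F [-1.3 -1.5  6.5] M [-0.388  0.328  0.044] j6 -13.4 j6eff -0.083
```

Call:
drive_tool:
  moves:
    - {"delta_pos": [0, 0, 0.4], "turn": 0.07, "claw": 0.3}
    - {"delta_pos": [0, 0, 0], "turn": 0, "claw": 0.3}

```text
time_s: 10.55
tcp_pos: [0.4908, 0.1477, 0.0386]
ee_rot: [[0.302, -0.953, 0.001], [-0.953, -0.302, -0.001], [0.001, -0.001, -1.0]]
wrist_force: [1.2, -2.7, 8.7]
gripper_width: 0.505
gripper_force: 30.0
```

```bash
python3 st.py
```

```text
10.55 tcp [490.78 147.67  38.58] azx -72.41 F [ 1.2 -2.7  8.7] M [-0.856  0.068  0.013] j6 -17.4 j6eff -0.115
```

Call:
drive_tool:
  moves:
    - {"delta_pos": [0, 0, 0.3], "turn": 0.07, "claw": 0.3}
    - {"delta_pos": [0, 0, 0], "turn": 0, "claw": 0.3}

```text
time_s: 10.8
tcp_pos: [0.4906, 0.1476, 0.0383]
ee_rot: [[0.235, -0.972, 0.0], [-0.972, -0.235, -0.001], [0.001, -0.0, -1.0]]
wrist_force: [-0.1, -2.4, 7.8]
gripper_width: 0.503
gripper_force: 30.0
```

```bash
python3 st.py
```

```text
10.8 tcp [490.61 147.57  38.26] azx -76.43 F [-0.1 -2.4  7.8] M [-0.787  0.2   -0.01 ] j6 -21.4 j6eff -0.08
```

Call:
drive_tool:
  moves:
    - {"delta_pos": [0, 0, 0.3], "turn": 0.07, "claw": 0.3}
    - {"delta_pos": [0, 0, 0], "turn": 0, "claw": 0.3}

```text
time_s: 11.05
tcp_pos: [0.4905, 0.1476, 0.0379]
ee_rot: [[0.166, -0.986, 0.0], [-0.986, -0.166, -0.001], [0.001, -0.0, -1.0]]
wrist_force: [-1.2, -2.9, 7.9]
gripper_width: 0.501
gripper_force: 30.0
```

```bash
python3 st.py
```

```text
11.05 tcp [490.52 147.58  37.87] azx -80.45 F [-1.2 -2.9  7.9] M [-0.715  0.263 -0.01 ] j6 -25.5 j6eff -0.074
```

Call:
drive_tool:
  moves:
    - {"delta_pos": [0, 0, 0.3], "turn": 0.07, "claw": 0.3}
    - {"delta_pos": [0, 0, 0], "turn": 0, "claw": 0.3}

```text
time_s: 11.3
tcp_pos: [0.4906, 0.1474, 0.0376]
ee_rot: [[0.097, -0.995, 0.0], [-0.995, -0.097, -0.001], [0.001, -0.0, -1.0]]
wrist_force: [-0.9, -3.2, 8.5]
gripper_width: 0.503
gripper_force: 30.0
```

```bash
python3 st.py
```

```text
11.3 tcp [490.63 147.43  37.65] azx -84.44 F [-0.9 -3.2  8.5] M [-0.955  0.053 -0.01 ] j6 -29.5 j6eff -0.11
```

Call:
drive_tool:
  moves:
    - {"delta_pos": [0, 0, 0.3], "turn": 0.07, "claw": 0.3}
    - {"delta_pos": [0, 0, 0], "turn": 0, "claw": 0.3}

```text
time_s: 11.55
tcp_pos: [0.4905, 0.1474, 0.0374]
ee_rot: [[0.027, -1.0, 0.0], [-1.0, -0.027, -0.001], [0.001, -0.0, -1.0]]
wrist_force: [-1.6, -2.5, 9.4]
gripper_width: 0.503
gripper_force: 30.0
```

```bash
python3 st.py
```

```text
11.55 tcp [490.53 147.39  37.44] azx -88.46 F [-1.6 -2.5  9.4] M [-0.924  0.285 -0.008] j6 -33.5 j6eff -0.096
```

Rim is at about collar height, so this looks like the good cap. I'll ease the push and keep turning gently until it tightens.

Call:
drive_tool:
  moves:
    - {"delta_pos": [0, 0, -1.3], "turn": 0.1, "claw": 0.3}
    - {"delta_pos": [0, 0, 0], "turn": 0.1, "claw": 0.3}
    - {"delta_pos": [0, 0, 0], "turn": 0, "claw": 0.3}

```text
time_s: 11.92
tcp_pos: [0.4898, 0.1476, 0.0374]
ee_rot: [[-0.172, -0.985, -0.001], [-0.985, 0.172, -0.001], [0.001, 0.001, -1.0]]
wrist_force: [-0.9, -0.9, 0.7]
gripper_width: 0.504
gripper_force: 30.0
```

```bash
python3 st.py
```

```text
11.925 tcp [489.76 147.61  37.44] azx -99.89 F [-0.9 -0.9  0.7] M [-0.333  0.058 -0.01 ] j6 -44.9 j6eff -0.168
```

Call:
drive_tool:
  moves:
    - {"delta_pos": [0, 0, 0], "turn": 0.07, "claw": 0.3}
    - {"delta_pos": [0, 0, 0], "turn": 0, "claw": 0.3}

```text
time_s: 12.18
tcp_pos: [0.4898, 0.1476, 0.0374]
ee_rot: [[-0.24, -0.971, -0.001], [-0.971, 0.24, -0.001], [0.001, 0.001, -1.0]]
wrist_force: [-0.5, -1.4, 1.9]
gripper_width: 0.504
gripper_force: 30.0
```

```bash
python3 st.py
```

```text
12.175 tcp [489.75 147.64  37.45] azx -103.86 F [-0.5 -1.4  1.9] M [-0.357  0.094 -0.013] j6 -48.8 j6eff -0.123
```

Call:
drive_tool:
  moves:
    - {"delta_pos": [0, 0, 0], "turn": 0.05, "claw": 0.3}
    - {"delta_pos": [0, 0, 0], "turn": 0, "claw": 0.3}

```text
time_s: 12.42
tcp_pos: [0.4897, 0.1476, 0.0374]
ee_rot: [[-0.288, -0.958, -0.001], [-0.958, 0.288, -0.001], [0.001, 0.001, -1.0]]
wrist_force: [-0.5, -0.9, 0.2]
gripper_width: 0.505
gripper_force: 30.0
```

```bash
python3 st.py
```

```text
12.425 tcp [489.75 147.62  37.43] azx -106.72 F [-0.5 -0.9  0.2] M [-0.444  0.188 -0.009] j6 -51.7 j6eff -0.096
```

Call:
drive_tool:
  moves:
    - {"delta_pos": [0, 0, 0], "turn": 0.05, "claw": 0.3}
    - {"delta_pos": [0, 0, 0], "turn": 0, "claw": 0.3}

```text
time_s: 12.68
tcp_pos: [0.4897, 0.1476, 0.0374]
ee_rot: [[-0.335, -0.942, -0.001], [-0.942, 0.335, -0.001], [0.001, 0.001, -1.0]]
wrist_force: [-0.8, -2.5, 1.5]
gripper_width: 0.504
gripper_force: 30.0
```

```bash
python3 st.py
```

```text
12.675 tcp [489.72 147.63  37.44] azx -109.6 F [-0.8 -2.5  1.5] M [-0.561  0.221  0.03 ] j6 -54.6 j6eff -0.097
```

Call:
drive_tool:
  moves:
    - {"delta_pos": [0, 0, 0], "turn": 0.04, "claw": 0.3}
    - {"delta_pos": [0, 0, 0], "turn": 0, "claw": 0.3}

```text
time_s: 12.92
tcp_pos: [0.4897, 0.1476, 0.0375]
ee_rot: [[-0.373, -0.928, -0.001], [-0.928, 0.373, -0.001], [0.001, 0.001, -1.0]]
wrist_force: [-0.7, -3.1, 0.3]
gripper_width: 0.502
gripper_force: 30.0
```

```bash
python3 st.py
```

```text
12.925 tcp [489.72 147.62  37.45] azx -111.9 F [-0.7 -3.1  0.3] M [-0.584  0.342  0.024] j6 -56.9 j6eff -0.083
```

Call:
drive_tool:
  moves:
    - {"delta_pos": [0, 0, 0], "turn": 0.04, "claw": 0.3}
    - {"delta_pos": [0, 0, 0], "turn": 0, "claw": 0.3}

```text
time_s: 13.18
tcp_pos: [0.4897, 0.1476, 0.0375]
ee_rot: [[-0.41, -0.912, -0.001], [-0.912, 0.41, -0.001], [0.001, 0.001, -1.0]]
wrist_force: [-0.9, -2.0, 0.0]
gripper_width: 0.503
gripper_force: 30.0
```

```bash
python3 st.py
```

```text
13.175 tcp [489.73 147.65  37.48] azx -114.2 F [-0.9 -2.   0. ] M [-0.652  0.412  0.102] j6 -59.2 j6eff -0.084
```

Call:
drive_tool:
  moves:
    - {"delta_pos": [0, 0, 0], "turn": 0.03, "claw": 0.3}
    - {"delta_pos": [0, 0, 0], "turn": 0, "claw": 0.3}

```text
time_s: 13.42
tcp_pos: [0.4897, 0.1476, 0.0375]
ee_rot: [[-0.439, -0.899, -0.001], [-0.899, 0.439, -0.001], [0.001, 0.001, -1.0]]
wrist_force: [-1.5, -2.5, -0.4]
gripper_width: 0.501
gripper_force: 30.0
```

```bash
python3 st.py
```

```text
13.425 tcp [489.72 147.62  37.46] azx -116.01 F [-1.5 -2.5 -0.4] M [-0.904  0.476  0.044] j6 -61.0 j6eff -0.078
```

Call:
drive_tool:
  moves:
    - {"delta_pos": [0, 0, 0], "turn": 0, "claw": 0.3}

```text
time_s: 13.55
tcp_pos: [0.4898, 0.1476, 0.0375]
ee_rot: [[-0.438, -0.899, -0.001], [-0.899, 0.438, -0.001], [0.001, 0.001, -1.0]]
wrist_force: [-2.3, -3.5, -0.2]
gripper_width: 0.5
gripper_force: 30.0
```

```bash
python3 st.py
```

```text
13.55 tcp [489.77 147.65  37.46] azx -116.0 F [-2.3 -3.5 -0.2] M [-0.895  0.548  0.044] j6 -61.0 j6eff -0.03
```

Call:
drive_tool:
  moves:
    - {"delta_pos": [0, 0, 0], "turn": 0.03, "claw": 0.3}
    - {"delta_pos": [0, 0, 0], "turn": 0, "claw": 0.3}

```text
time_s: 13.8
tcp_pos: [0.4898, 0.1476, 0.0375]
ee_rot: [[-0.466, -0.885, -0.001], [-0.885, 0.466, -0.001], [0.001, 0.001, -1.0]]
wrist_force: [-2.9, -3.3, 0.0]
gripper_width: 0.497
gripper_force: 30.0
```

```bash
python3 st.py
```

```text
13.8 tcp [489.79 147.62  37.46] azx -117.76 F [-2.9 -3.3  0. ] M [-1.177  0.529  0.031] j6 -62.7 j6eff -0.089
```

Call:
drive_tool:
  moves:
    - {"delta_pos": [0, 0, 0], "turn": 0.03, "claw": 0.3}
    - {"delta_pos": [0, 0, 0], "turn": 0, "claw": 0.3}

```text
time_s: 14.05
tcp_pos: [0.4898, 0.1476, 0.0375]
ee_rot: [[-0.493, -0.87, -0.001], [-0.87, 0.493, -0.001], [0.001, 0.001, -1.0]]
wrist_force: [-1.8, -4.0, -0.6]
gripper_width: 0.501
gripper_force: 30.0
```

```bash
python3 st.py
```

```text
14.05 tcp [489.79 147.6   37.47] azx -119.52 F [-1.8 -4.  -0.6] M [-1.272  0.602  0.041] j6 -64.5 j6eff -0.09
```

Call:
drive_tool:
  moves:
    - {"delta_pos": [0, 0, 0], "turn": 0, "claw": 0.3}

```text
time_s: 14.18
tcp_pos: [0.4898, 0.1476, 0.0375]
ee_rot: [[-0.493, -0.87, -0.001], [-0.87, 0.493, -0.001], [0.001, 0.001, -1.0]]
wrist_force: [-2.0, -4.6, -0.1]
gripper_width: 0.502
gripper_force: 30.0
```

```bash
python3 st.py
```

```text
14.175 tcp [489.81 147.61  37.48] azx -119.51 F [-2.  -4.6 -0.1] M [-1.352  0.611  0.04 ] j6 -64.5 j6eff -0.055
```

Call:
drive_tool:
  moves:
    - {"delta_pos": [0.8, 0, 0], "turn": 0.03, "claw": 0.3}
    - {"delta_pos": [0, 0, 0], "turn": 0, "claw": 0.3}

```text
time_s: 14.42
tcp_pos: [0.4898, 0.1473, 0.0375]
ee_rot: [[-0.518, -0.855, -0.0], [-0.855, 0.518, 0.0], [-0.0, 0.0, -1.0]]
wrist_force: [-1.6, -4.3, -4.0]
gripper_width: 0.503
gripper_force: 30.0
```

```bash
python3 st.py
```

```text
14.425 tcp [489.83 147.34  37.48] azx -121.21 F [-1.6 -4.3 -4. ] M [-0.987  0.297  0.062] j6 -66.1 j6eff -0.104
```

Call:
drive_tool:
  moves:
    - {"delta_pos": [0, 0, 0], "turn": 0.03, "claw": 0.3}
    - {"delta_pos": [0, 0, 0], "turn": 0, "claw": 0.3}

```text
time_s: 14.68
tcp_pos: [0.4898, 0.1473, 0.0375]
ee_rot: [[-0.543, -0.839, -0.0], [-0.839, 0.543, -0.0], [0.0, 0.0, -1.0]]
wrist_force: [-0.6, -4.1, -4.9]
gripper_width: 0.506
gripper_force: 30.0
```

```bash
python3 st.py
```

```text
14.675 tcp [489.82 147.33  37.5 ] azx -122.92 F [-0.6 -4.1 -4.9] M [-1.014  0.229  0.073] j6 -67.9 j6eff -0.123
```

Call:
drive_tool:
  moves:
    - {"delta_pos": [0, 0, 0], "turn": 0.03, "claw": 0.3}
    - {"delta_pos": [0, 0, 0], "turn": 0, "claw": 0.3}

```text
time_s: 14.92
tcp_pos: [0.4898, 0.1473, 0.0375]
ee_rot: [[-0.568, -0.823, -0.0], [-0.823, 0.568, -0.0], [0.0, 0.0, -1.0]]
wrist_force: [-0.7, -4.0, -5.4]
gripper_width: 0.503
gripper_force: 30.0
```

```bash
python3 st.py
```

```text
14.925 tcp [489.77 147.29  37.51] azx -124.63 F [-0.7 -4.  -5.4] M [-0.982  0.158  0.101] j6 -69.6 j6eff -0.133
```

Call:
drive_tool:
  moves:
    - {"delta_pos": [0.3, 0, 0.8], "turn": 0.03, "claw": 0.3}
    - {"delta_pos": [0, 0, 0], "turn": 0, "claw": 0.3}

```text
time_s: 15.18
tcp_pos: [0.4899, 0.1472, 0.0374]
ee_rot: [[-0.592, -0.806, 0.0], [-0.806, 0.592, 0.0], [-0.0, -0.0, -1.0]]
wrist_force: [-2.3, -3.6, -0.2]
gripper_width: 0.505
gripper_force: 30.0
```

```bash
python3 st.py
```

```text
15.175 tcp [489.88 147.18  37.42] azx -126.32 F [-2.3 -3.6 -0.2] M [-1.008  0.695  0.069] j6 -71.3 j6eff -0.179
```

Call:
drive_tool:
  moves:
    - {"delta_pos": [0, 0, 0], "turn": 0.02, "claw": 0.3}
    - {"delta_pos": [0, 0, 0], "turn": 0, "claw": 0.3}

```text
time_s: 15.42
tcp_pos: [0.4899, 0.1472, 0.0374]
ee_rot: [[-0.608, -0.794, 0.001], [-0.794, 0.608, 0.0], [-0.0, -0.0, -1.0]]
wrist_force: [-2.9, -2.6, 3.2]
gripper_width: 0.502
gripper_force: 30.0
```

```bash
python3 st.py
```

```text
15.425 tcp [489.89 147.18  37.4 ] azx -127.46 F [-2.9 -2.6  3.2] M [-1.042  0.982  0.177] j6 -72.4 j6eff -0.2
```

Call:
drive_tool:
  moves:
    - {"delta_pos": [0, 0, 0], "turn": 0.02, "claw": 0.3}
    - {"delta_pos": [0, 0, 0], "turn": 0, "claw": 0.3}

```text
time_s: 15.68
tcp_pos: [0.4899, 0.1471, 0.0374]
ee_rot: [[-0.624, -0.781, 0.0], [-0.781, 0.624, 0.0], [-0.0, -0.0, -1.0]]
wrist_force: [-4.2, -3.6, 3.9]
gripper_width: 0.504
gripper_force: 30.0
```

```bash
python3 st.py
```

```text
15.675 tcp [489.88 147.14  37.37] azx -128.62 F [-4.2 -3.6  3.9] M [-1.075  0.929  0.177] j6 -73.6 j6eff -0.223
```

Torque is about 0.15–0.17 Nm and the rim is at collar height, so cap B is home and snug. Releasing it and going to cap A.

Call:
drive_tool:
  moves:
    - {"delta_pos": [0, 0, 0], "turn": 0, "claw": 0.75}
    - {"delta_pos": [0, 0, 0], "turn": 0, "claw": 0.75}
    - {"delta_pos": [0, 0, 0], "turn": 0, "claw": 0.75}
    - {"delta_pos": [0, 0, -20], "turn": 0, "claw": 0.75}
    - {"delta_pos": [0, 0, -40], "turn": 0, "claw": 0.75}
    - {"delta_pos": [0, 0, -40], "turn": -0.12, "claw": 0.75}
    - {"delta_pos": [0, 0, 0], "turn": -0.117, "claw": 0.75}
    - {"delta_pos": [0, 0, 0], "turn": 0, "claw": 0.75}

```text
time_s: 16.68
tcp_pos: [0.4901, 0.1475, 0.1374]
ee_rot: [[-0.425, -0.905, 0.002], [-0.905, 0.425, 0.001], [-0.002, -0.001, -1.0]]
wrist_force: [-1.3, 0.5, -0.0]
gripper_width: 0.754
gripper_force: 0.0
```

Call:
drive_tool:
  moves:
    - {"delta_pos": [-42.3, -7.5, 0], "turn": 0, "claw": 0.75}
    - {"delta_pos": [-42.3, -7.5, 0], "turn": 0, "claw": 0.75}
    - {"delta_pos": [-42.3, -7.5, 0], "turn": 0, "claw": 0.75}
    - {"delta_pos": [-42.3, -7.5, 0], "turn": 0, "claw": 0.75}
    - {"delta_pos": [-42.1, -7.5, 0], "turn": 0, "claw": 0.75}
    - {"delta_pos": [0, 0, 0], "turn": 0, "claw": 0.75}
    - {"delta_pos": [0, 0, 0], "turn": 0, "claw": 0.75}

```text
time_s: 17.55
tcp_pos: [0.6124, 0.3221, 0.1355]
ee_rot: [[-0.424, -0.905, -0.002], [-0.905, 0.424, -0.001], [0.002, 0.001, -1.0]]
wrist_force: [1.1, -0.6, -0.4]
gripper_width: 0.752
gripper_force: 0.0
```

```bash
python3 st.py
python3 - <<'E'
from fit import *
import pickle
c=cap("wrist"); pickle.dump(c,open("w5.pkl","wb")); P=cloud(c)
m,q,r=fit(c,P,(.613,.3227),.034,.04); print("A",len(q),r)
c=cap("top"); P=cloud(c)
m,q,r=fit(c,P,(.4885,.146),.055,.08); print("on gauge",len(q),q.mean(0),np.median(q[:,2]),r)
im=c["color"]; cv2.imwrite("pics/t2.png",cv2.resize(im[140:345,190:460],(790,600),interpolation=cv2.INTER_CUBIC)[...,::-1])
E
```

```text
17.55 tcp [612.38 322.11 135.51] azx -115.11 F [ 1.1 -0.6 -0.4] M [ 0.001 -0.055 -0.005] j6 -66.2 j6eff -0.007
A 2821 ((613.1661987304688, 322.5298156738281), 25.057369232177734)
on gauge 391 [0.49075916 0.1469608  0.06602645] 0.06626545184652888 ((491.20556640625, 146.3480682373047), 24.877355575561523)
```

View pics/t2.png

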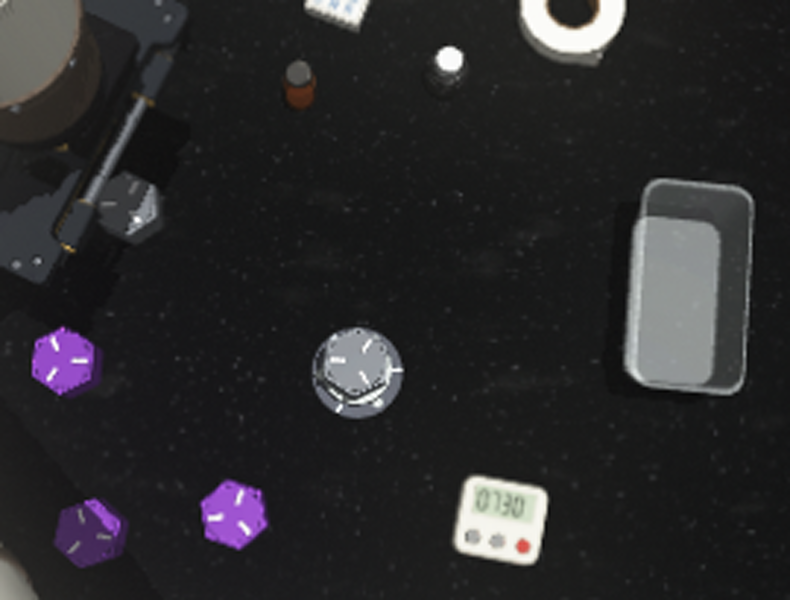

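Cap B sits on the gauge at crop (358,362) with its top at 66.3 mm, which is flush. The bystanders are where they were, and cap A is under the gripper. Grasping A.

Call:
drive_tool:
  moves:
    - {"delta_pos": [-0.7, -0.5, 40], "turn": 0, "claw": 0.75}
    - {"delta_pos": [0, 0, 40], "turn": 0, "claw": 0.75}
    - {"delta_pos": [0, 0, 27], "turn": 0, "claw": 0.75}
    - {"delta_pos": [0, 0, 19], "turn": 0, "claw": 0.75}
    - {"delta_pos": [0, 0, 0], "turn": 0, "claw": 0.75}
    - {"delta_pos": [0, 0, 0], "turn": 0, "claw": 0.3}
    - {"delta_pos": [0, 0, 0], "turn": 0, "claw": 0.3}
    - {"delta_pos": [0, 0, 0], "turn": 0, "claw": 0.3}
    - {"delta_pos": [0, 0, 0], "turn": 0, "claw": 0.3}
    - {"delta_pos": [0, 0, -30], "turn": -0.17, "claw": 0.3}
    - {"delta_pos": [0, 0, -50], "turn": -0.17, "claw": 0.3}
    - {"delta_pos": [0, 0, -50], "turn": 0, "claw": 0.3}

```text
time_s: 19.15
tcp_pos: [0.6135, 0.3228, 0.1417]
ee_rot: [[-0.096, -0.995, -0.001], [-0.995, 0.096, -0.001], [0.001, 0.001, -1.0]]
wrist_force: [0.9, 0.6, -1.0]
gripper_width: 0.509
gripper_force: 30.0
```

```bash
python3 st.py
```

```text
19.15 tcp [613.54 322.83 141.72] azx -95.5 F [ 0.9  0.6 -1. ] M [ 0.143 -0.173 -0.037] j6 -46.6 j6eff 0.205
```

Run:
```python
from h import *
import pickle
c=pickle.load(open("top0.pkl","rb")); P=cloud(c)
for v in(120,200,240,280,330):
    print(v,[tuple(P[v,u].round(3)) for u in(462,475,490,500,510,520,530)])
```

```text
120 [(np.float64(0.85), np.float64(-0.215), np.float64(0.002)), (np.float64(0.829), np.float64(-0.23), np.float64(0.048)), (np.float64(0.79), np.float64(-0.23), np.float64(0.134)), (np.float64(0.768), np.float64(-0.231), np.float64(0.18)), (np.float64(0.748), np.float64(-0.23), np.float64(0.226)), (np.float64(0.856), np.float64(-0.364), np.float64(0.002)), (np.float64(0.852), np.float64(-0.385), np.float64(0.013))]
200 [(np.float64(0.65), np.float64(-0.205), np.float64(-0.004)), (np.float64(0.646), np.float64(-0.23), np.float64(0.013)), (np.float64(0.622), np.float64(-0.23), np.float64(0.102)), (np.float64(0.61), np.float64(-0.231), np.float64(0.149)), (np.float64(0.596), np.float64(-0.228), np.float64(0.201)), (np.float64(0.588), np.float64(-0.233), np.float64(0.232)), (np.float64(0.652), np.float64(-0.371), np.float64(0.002))]
240 [(np.float64(0.554), np.float64(-0.199), np.float64(-0.0)), (np.float64(0.555), np.float64(-0.23), np.float64(-0.002)), (np.float64(0.54), np.float64(-0.233), np.float64(0.081)), (np.float64(0.53), np.float64(-0.229), np.float64(0.14)), (np.float64(0.522)
[... 308 characters left out ...]
 np.float64(-0.23), np.float64(0.076)), (np.float64(0.451), np.float64(-0.231), np.float64(0.126)), (np.float64(0.447), np.float64(-0.23), np.float64(0.174)), (np.float64(0.444), np.float64(-0.231), np.float64(0.213)), (np.float64(0.443), np.float64(-0.241), np.float64(0.233))]
330 [(np.float64(0.35), np.float64(-0.191), np.float64(-0.003)), (np.float64(0.35), np.float64(-0.219), np.float64(0.002)), (np.float64(0.351), np.float64(-0.231), np.float64(0.059)), (np.float64(0.353), np.float64(-0.23), np.float64(0.116)), (np.float64(0.354), np.float64(-0.231), np.float64(0.159)), (np.float64(0.355), np.float64(-0.23), np.float64(0.206)), (np.float64(0.355), np.float64(-0.236), np.float64(0.231))]
```

Call:
drive_tool:
  moves:
    - {"delta_pos": [42.4, 2.3, 0], "turn": 0, "claw": 0.3}
    - {"delta_pos": [42.4, 2.3, 0], "turn": 0, "claw": 0.3}
    - {"delta_pos": [42.4, 2.3, 0], "turn": 0, "claw": 0.3}
    - {"delta_pos": [42.4, 2.3, 0], "turn": 0, "claw": 0.3}
    - {"delta_pos": [42.4, 2.3, 0], "turn": 0, "claw": 0.3}
    - {"delta_pos": [42.4, 2.3, 0], "turn": 0, "claw": 0.3}
    - {"delta_pos": [0, 0, 0], "turn": 0, "claw": 0.3}

```text
time_s: 20.02
tcp_pos: [0.5745, 0.0687, 0.1409]
ee_rot: [[-0.101, -0.995, -0.001], [-0.995, 0.101, -0.0], [0.0, 0.001, -1.0]]
wrist_force: [0.2, 0.0, -1.0]
gripper_width: 0.507
gripper_force: 30.0
```

The wall is at y = −0.23 and 0.235 m high. I'll turn the gripper half round so the wrist camera faces away from it.

Call:
drive_tool:
  moves:
    - {"delta_pos": [0, 0, 0], "turn": -0.18, "claw": 0.3}
    - {"delta_pos": [0, 0, 0], "turn": -0.18, "claw": 0.3}
    - {"delta_pos": [0, 0, 0], "turn": -0.18, "claw": 0.3}
    - {"delta_pos": [0, 0, 0], "turn": -0.18, "claw": 0.3}
    - {"delta_pos": [0, 0, 0], "turn": -0.18, "claw": 0.3}
    - {"delta_pos": [0, 0, 0], "turn": -0.18, "claw": 0.3}
    - {"delta_pos": [0, 0, 0], "turn": -0.18, "claw": 0.3}
    - {"delta_pos": [0, 0, 0], "turn": -0.18, "claw": 0.3}
    - {"delta_pos": [0, 0, 0], "turn": -0.18, "claw": 0.3}

```text
time_s: 21.15
tcp_pos: [0.5757, 0.0722, 0.1408]
ee_rot: [[0.999, -0.041, 0.0], [-0.041, -0.999, 0.0], [0.0, -0.0, -1.0]]
wrist_force: [-0.0, 0.7, -1.0]
gripper_width: 0.505
gripper_force: 30.0
```

Call:
drive_tool:
  moves:
    - {"delta_pos": [0, 0, 0], "turn": -0.18, "claw": 0.3}
    - {"delta_pos": [0, 0, 0], "turn": -0.18, "claw": 0.3}
    - {"delta_pos": [0, 0, 0], "turn": -0.18, "claw": 0.3}
    - {"delta_pos": [0, 0, 0], "turn": -0.18, "claw": 0.3}
    - {"delta_pos": [0, 0, 0], "turn": -0.18, "claw": 0.3}
    - {"delta_pos": [0, 0, 0], "turn": -0.18, "claw": 0.3}
    - {"delta_pos": [0, 0, 0], "turn": -0.18, "claw": 0.3}
    - {"delta_pos": [0, 0, 0], "turn": -0.08, "claw": 0.3}
    - {"delta_pos": [0, 0, 0], "turn": 0, "claw": 0.3}
    - {"delta_pos": [0, 0, 0], "turn": 0, "claw": 0.3}

```text
time_s: 22.4
tcp_pos: [0.5756, 0.0717, 0.1409]
ee_rot: [[0.276, 0.961, 0.0], [0.961, -0.276, 0.0], [0.0, 0.0, -1.0]]
wrist_force: [0.1, -0.6, -1.0]
gripper_width: 0.504
gripper_force: 30.0
```

```bash
python3 st.py
```

```text
22.4 tcp [575.57  71.69 140.86] azx 74.0 F [ 0.1 -0.6 -1. ] M [-0.067 -0.129 -0.005] j6 140.9 j6eff -0.003
```

Call:
drive_tool:
  moves:
    - {"delta_pos": [0, 0, 0], "turn": -0.13, "claw": 0.3}
    - {"delta_pos": [-42.7, -0.2, 0], "turn": 0, "claw": 0.3}
    - {"delta_pos": [-42.7, -0.2, 0], "turn": 0, "claw": 0.3}
    - {"delta_pos": [-42.7, -0.2, 0], "turn": 0, "claw": 0.3}
    - {"delta_pos": [-42.7, -0.2, 0], "turn": 0, "claw": 0.3}
    - {"delta_pos": [0, 0, 0], "turn": 0, "claw": 0.3}
    - {"delta_pos": [0, 0, 0], "turn": 0, "claw": 0.3}

```text
time_s: 23.28
tcp_pos: [0.5496, -0.0974, 0.141]
ee_rot: [[0.149, 0.989, 0.0], [0.989, -0.149, 0.0], [0.0, 0.0, -1.0]]
wrist_force: [-0.4, 1.7, -1.0]
gripper_width: 0.505
gripper_force: 30.0
```

```bash
python3 st.py
python3 - <<'E'
from h import *
c=cap("wrist"); P=cloud(c)
m=(abs(P[...,0]-.549)<.1)&(abs(P[...,1]+.099)<.06)&(P[...,2]>.06)&(P[...,2]<.075); q=P[m]*1000
print(len(q),q.min(0),q.max(0))
save(c,"w6.png")
E
```

```text
23.275 tcp [549.62 -97.37 140.97] azx 81.44 F [-0.4  1.7 -1. ] M [-0.062 -0.098 -0.05 ] j6 164.9 j6eff -0.002
3254 [ 469.07761414 -143.81385368   60.02997942] [627.38845857 -49.76787422  70.55060472]
```

View pics/w6.png

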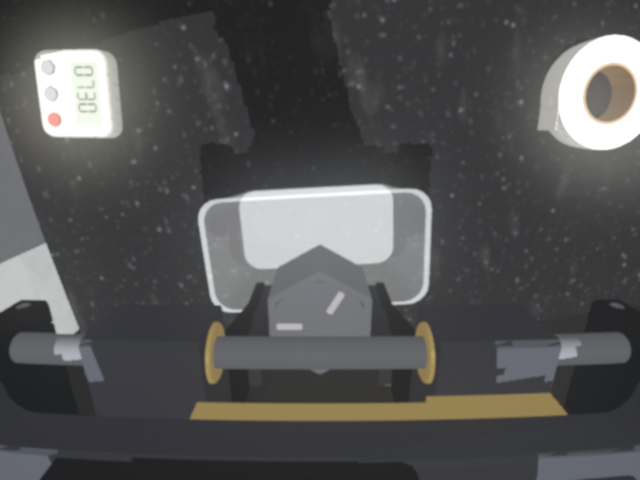

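The cap hangs over the tub, centred to within about 1–2 mm (rim visible from (200,190) to (432,310)). Lowering it in.

Call:
drive_tool:
  moves:
    - {"delta_pos": [0, 0, 40], "turn": 0, "claw": 0.3}
    - {"delta_pos": [0, 0, 35], "turn": 0, "claw": 0.3}
    - {"delta_pos": [0, 0, 25], "turn": 0, "claw": 0.3}
    - {"delta_pos": [0, 0, 20], "turn": 0, "claw": 0.3}
    - {"delta_pos": [0, 0, 0], "turn": 0, "claw": 0.3}
    - {"delta_pos": [0, 0, 0], "turn": 0, "claw": 0.65}
    - {"delta_pos": [0, 0, 0], "turn": 0, "claw": 0.65}
    - {"delta_pos": [0, 0, 0], "turn": 0, "claw": 0.65}
    - {"delta_pos": [0, 0, -30], "turn": 0, "claw": 0.65}
    - {"delta_pos": [0, 0, -50], "turn": 0, "claw": 0.65}
    - {"delta_pos": [0, 0, -60], "turn": 0, "claw": 0.65}
    - {"delta_pos": [0, 0, 0], "turn": 0, "claw": 0.65}

```text
time_s: 24.82
tcp_pos: [0.5529, -0.0977, 0.1671]
ee_rot: [[0.147, 0.989, 0.013], [0.989, -0.147, 0.0], [0.002, 0.013, -1.0]]
wrist_force: [0.4, -0.1, -0.4]
gripper_width: 0.653
gripper_force: 0.0
```

```bash
python3 st.py
python3 - <<'E'
from fit import *
c=cap("wrist"); P=cloud(c)
m,q,r=fit(c,P,(.549,-.097),.038,.055,.03); print("in tub",len(q),q.mean(0) if len(q) else'',r)
c=cap("side"); P=cloud(c); save(c,"s2.png")
m,q,r=fit(c,P,(.4895,.148),.06,.08); print("on gauge",len(q),q.mean(0).round(4),np.median(q[:,2]),r)
m,q,r=fit(c,P,(.549,-.097),.038,.055,.03); print("in tub side",len(q),r)
E
```

```text
24.825 tcp [552.91 -97.68 167.14] azx 81.52 F [ 0.4 -0.1 -0.4] M [ 0.001 -0.121  0.027] j6 164.9 j6eff 0.002
in tub 2402 [ 0.54969993 -0.09356469  0.04127719] ((549.3718872070312, -94.42427062988281), 25.097835540771484)
on gauge 544 [0.4871 0.1482 0.0672] 0.06733181312621922 ((488.5072326660156, 148.30963134765625), 25.498512268066406)
in tub side 563 ((547.9375610351562, -96.34123992919922), 26.856918334960938)
```

View pics/s2.png

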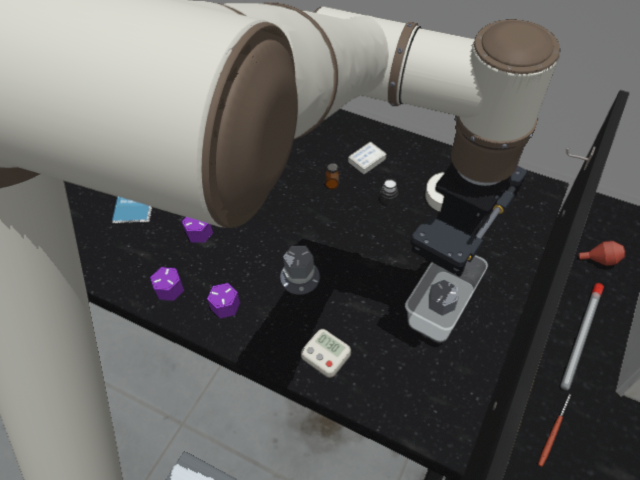

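The side view shows the reject cap lying flat in the tub at (443,296), the other cap on the gauge at (298,263), and the bystanders undisturbed. Handing in.

Call:
drive_tool:
  moves:
    - {"delta_pos": [0, 0, 0], "turn": 0, "claw": 0.65}
    - {"delta_pos": [0, 0, 0], "turn": 0, "claw": 0.65}
    - {"delta_pos": [0, 0, 0], "turn": 0, "claw": 0.65}
    - {"delta_pos": [0, 0, 0], "turn": 0, "claw": 0.65}

```text
time_s: 25.42
tcp_pos: [0.5493, -0.0976, 0.1604]
ee_rot: [[0.148, 0.989, -0.001], [0.989, -0.148, -0.0], [-0.0, -0.001, -1.0]]
wrist_force: [-0.3, -0.1, -0.1]
gripper_width: 0.651
gripper_force: 0.0
```

```bash
python3 -c "
from station import ticket
print(ticket.finish_job())"
```

```text
the job is handed in; nothing more can be done
None
```

I handed the job in at about 25 s: the first cap I tried is screwed home on the gauge, tightened to about 0.15–0.17 Nm with its rim flush. The other is flat in the tub; I put it there by elimination, without trying it on the gauge. The hand-in gave no verdict, and I could not measure the 5 N snugness directly.

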